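# Set and lock the nitrogen regulator, then crack the sparging valve a quarter turn

## Task

Get the nitrogen sparging set going: turn the black regulator knob clockwise until its white pointer is at the red mark, then slide the yellow lock fully home over the knob's rim. Then close the brass thumbscrew of the needle valve clockwise until it just seats, without forcing it, back it off a quarter turn and no further, and finish still holding the thumbscrew there while the solvent is sparged. Leave the spanner, bulb, bottle and glassware undisturbed.

Things in the scene. Friction and masses are not known exactly. Their poses are not given: they have to be found in the camera images.
- station: the sparging set, fixed to the bench: grey base plate 220 x 360 x 10 mm with a regulator (axis at x 0, y +65 mm), a needle valve (x 0, y -65 mm), a blue-capped bottle (x 0, y -182 mm; its steel tube 130 mm high) and behind them a lying gas cylinder (x +95 mm, 67 mm high). Origin on the bench top; z up, x away from its front, y left. Place varies 10 x 26 cm, yaw up to 0.3 rad
- knob (a joint): regulator knob, vertical axis, rad: grows as it turns clockwise seen from above. At 0 the pointer lies 1.0 rad anticlockwise (from above) of the station's x axis. Turns 0 to 2.2 with light friction (0.04 N m) and stays where it is left
- knob_grip (a point): on the knob's axis, on its grip bar, 111 mm above the bench. Knob: black skirt, 50 mm diameter, top 88 mm above the bench, and on it an upright grip bar along the pointer, 34 mm long, 11 mm wide, from 88 to 122 mm above the bench. Frame turns with the knob: x to the pointer, z up
- pointer (a point): outer end of the knob's white pointer line, on the rim of the skirt, 25 mm from the axis, 88 mm above the bench
- mark (a point): inner end of the red mark, a red tab 6 x 12 mm flat on the white scale disc around the knob, 27 mm from the knob's axis, 82 mm above the bench. Its angle varies, always 0.5 to 1.4 rad clockwise of the pointer's start. Not to be grasped
- lock (a joint): yellow slide lock in front of the knob, m: 0 open (as at the start), 0.016 fully home, with its tongue 6 mm over the knob's skirt. Slides along the station's +x, towards the knob's axis, against 2 N of friction, and stays where it is left
- lock_tab (a point): on the centre line of the lock's upright thumb tab, 12 x 12 mm, 117 mm above the bench (tab top 126 mm, slide top 94 mm). Moves with the lock: 66 mm in front (station -x) of the knob's axis when open, 50 mm when home. Beside the slide are guide rails, 38 mm over their outsides, 92 mm high
- valve (a joint): brass thumbscrew of the needle valve, vertical axis, rad: grows as it opens, anticlockwise from above. 0: the needle meets its seat, a stop; a quarter turn open: 1.571. Starts 0.6 to 1.45 open. Friction 0.05 N m; stays where it is left
- seat (a joint): how far the thumbscrew has been forced on clockwise after the needle met its seat, rad: 0 at the start and in free turning; with joint valve at 0, the soft seat gives springily from 0.1 N m on, at 1.2 N m per rad. 0 to 0.15 is snug; 0.35 (0.5 N m) damages the seat. It springs back to 0 as the screw is backed off
- valve_grip (a point): on the thumbscrew's axis, at its wings, 108 mm above the bench. The two wings form an upright bar 40 mm long, 9 mm thick, from 97 to 117 mm above the bench, on a stem no wider (bonnet top 83 mm). Frame turns with it: x along the wings to the one with the white line (it points along the station's x when just seated), z up
- valve_index (a point): outer end of the white line on top of one wing, 17 mm from the axis, 117 mm above the bench
- spanner: steel spanner, 130 mm long, 8 mm thick, lying on the station's base plate in front of the valve and regulator, loose; leave it
- pipette_bulb: red rubber pipette bulb, 60 mm wide, 110 mm high, standing left of the base plate; origin at its foot; leave it
- reagent_bottle: amber bottle, 66 mm wide, 135 mm high, standing left of the base plate; origin at its foot; leave it
- beaker: glass beaker, 72 mm wide, 90 mm high, right of the base plate; origin at its foot; leave it
- conical_flask: stoppered conical flask, 80 mm wide, 126 mm high, right of the base plate; origin at its foot; leave it
- volumetric_flask: stoppered volumetric flask, 60 mm wide, 142 mm high, left and behind the base plate; origin at its foot; leave it

How it is judged:
By the outcome, as a careful person would: the job done as asked, in the order asked, and still so for the second after the job is handed in, while the arm keeps its last pose, push and grip.
It also fails if it takes over 58 s, if anything falls off the work surface, if the arm or the gripper's body presses on something with over 40 N, if the wrist force passes 120 N, or if a joint passes its speed limit or range.

## Robot

A 6-joint arm with a two-finger parallel gripper is mounted at the origin on the work surface. World frame = base frame: x ahead of the robot, y to its left, z up, the work surface at z = 0. Lengths are in m, angles in degrees, forces in N, time in s.
With the tool pointing down it reaches from about 0.375 to 0.75 m from the base axis. Payload 9 kg.
Tool frame: the origin (TCP) lies where the fingers leave the gripper's body, on its centre line; the fingertips stand 73 mm ahead of it and the grasp point (between the pads) lies 54 mm ahead of it (robot.tip_reach is the distance from the TCP to the fingertips, in m); z points along the fingers, y is the line along which they close (so a half turn about z gives the same grasp; the last joint's range is limited). The gripper opens to 85 mm and grips with 20 to 120 N. Pads are 22 mm wide; open, the fingers measure 114 mm over their backs; the gripper's body (76 mm by 85 mm) begins 54 mm behind the grasp point. The pads swing forward as they close: fully open they stand 13 mm farther back than shut.
Start: joints at [60.178, 5.964, 5.575, 89.605, 0, 77.527], TCP at [0.179, 0.573, 0.304] pointing down, gripper open.
Joint ranges: [-171.21, 171.21], [-48.23, 106.86], [-62.78, 66.21], [-105.2, 120.99], [-86.42, 89.51], [-180, 180]. Speed limits (degrees/s): [127.2, 127.2, 147.25, 180, 180, 180].

## Interface

Orientations are given as [roll, pitch, yaw] about the fixed x, y, z axes, in that order (R = Rz(yaw) Ry(pitch) Rx(roll)).
In Python, from plant import robot gives the robot as it stands. Calls block until the motion is done:
- robot.move_pose(position, orientation): joint-space move of the TCP to a pose.
- robot.line_to(position, vel=0.15, rotation=None, guard=None): straight line of the TCP; rotation=None keeps the orientation; vel is the mean speed in m/s. With guard (N) it stops when the force on the tool has changed by that much, and returns True; else False.
- robot.goto_joints(angles): joint-space move.
- robot.set_gripper(opening): finger opening in m; the grip force is fixed at half the most; returns when the fingers have stopped.
- robot.pause(seconds).
- robot.ik(position, orientation): joint angles nearest the present ones, or None.
- robot.observe(): the state.
- robot.grab_frame(name): name is "scene" or "top" or "wrist"; returns the picture (480x640x3 uint8, blue, green, red); there is no depth.
- robot.get_calibration(name): a dict with "vertical_fov" (degrees; the focal length in pixels is half the picture's height over the tangent of half this angle, whatever the lens; pixels are square), "cx", "cy" (the principal point, pixels), "k1" (the pictures are not rectified: a ray, as slopes to the right and down, at radius r is drawn at 1 + k1 r^2 times it, then the intrinsics apply), "rvec" (rotation vector, rad) and "tvec" (3), from world to camera coordinates, as OpenCV has them. Camera axes: x right, y down, z forward; pixel columns grow to the right and rows downward; lengths in m; the calibration is good to about 2 mm. A picture is of the moment at which its call begins: read the wrist's pose just before it. get_calibration takes no time and is no camera call; for the wrist camera it gives the pose at the moment of the call.
A pose or a line that the arm cannot do raises robot.IKError and nothing moves.
- robot.job_done(): hands the job in; it is judged then, once.
The state is a dict: "time": time; "q": joint angles; "qvel": joint speeds; "joint_torque": joint torques, N m; "tool_pos": TCP position; "tcp_rot": TCP orientation; "ft_force": force on the tool from outside, world axes, zero at the start; "torque": the same for the moment, N m; "gripper_width": finger opening in m; "gripper_force": force on a finger pad.
Only numpy, scipy, OpenCV 4.12 (cv2) and the standard library are available. Lean on these libraries where they do the work, as an engineer would, in place of code of your own. Each camera call takes 0.05 s, during which the arm holds its last target. There are 200 camera calls.

## Working session

There is one attempt and no reset: what is moved stays moved. The work goes in short steps, each a Python script; the robot and the scene stay as the last script left them, time stands still between calls to the robot, and variables do not carry over. Pictures are saved under pics/ and viewed, at most 10 in all, crops included, and the job is handed in when it is done.

```bash
mkdir -p pics; ls; python3 - <<'E'
from plant import robot
import cv2
for n in("top","scene"):
    cv2.imwrite(f"pics/{n}0.png",robot.grab_frame(n)); print({k:v for k,v in robot.get_calibration(n).items()})
print(robot.observe())
E
```

```text
pics
{'vertical_fov': 50.26714857984875, 'cx': 334.8323126304479, 'cy': 231.49571271406353, 'k1': 0.009248613429410805, 'rvec': array([ 2.15152433, -2.19364024,  0.09947266]), 'tvec': array([0.01016565, 0.60491657, 1.16163171])}
{'vertical_fov': 43.393286229780145, 'cx': 308.965277234959, 'cy': 260.4016482745038, 'k1': -0.009950695961539077, 'rvec': array([ 2.22478609,  0.84425669, -0.36399165]), 'tvec': array([-0.4442769 , -0.21347815,  1.75341211])}
{'time': 0.1, 'q': array([6.01787368e+01, 5.99459491e+00, 5.53137231e+00, 8.96040667e+01,
       1.79061441e-03, 7.75241804e+01]), 'qvel': array([-0.06168161, -0.03542329,  0.09837781, -0.00553702,  0.01147957,
       -0.06785703]), 'joint_torque': array([ 6.19333194e-03, -5.58206820e+01,  5.04718852e+01,  1.28956873e-02,
       -2.81464909e-04,  2.20741100e-05]), 'tool_pos': array([0.17878184, 0.57252613, 0.30320481]), 'tcp_rot': array([-1.79934686e+02, -1.62846644e-02,  1.62654546e+02]), 'ft_force': array([ 0.24624871, -0.10779811, -0.66337222]), 'torque': array([-0.04500229, -0.00360238, -0.02159849]), 'gripper_force': 0.0, 'gripper_width': 0.08575061513576308}
```

View pics/top0.png

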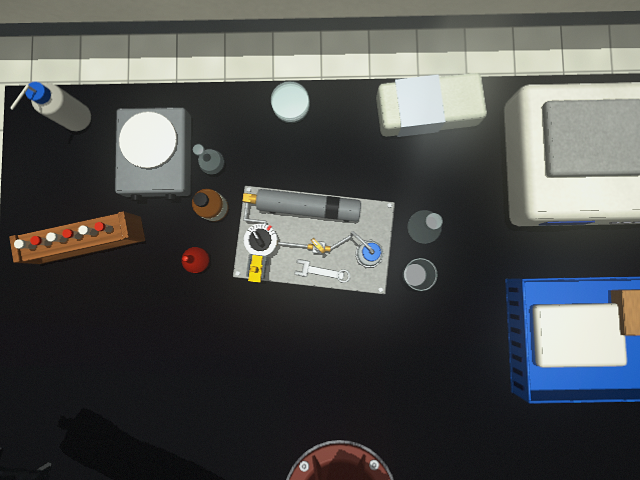

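View pics/scene0.png

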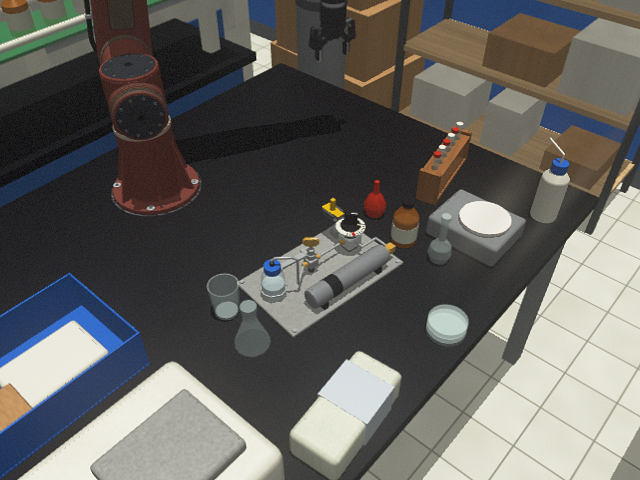

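The top view shows the plate with corners at about (246,186), (394,202), (386,293) and (234,277). The knob is near (261,240) with the red mark near (270,228), the lock near (256,268), the valve near (319,246) and the spanner near (323,272). The scene view agrees with this.

```bash
cat > h.py <<'E'
import numpy as np, cv2
from scipy.optimize import least_squares
def f(c): return 240/np.tan(np.radians(c["vertical_fov"])/2)
def proj(c,P):
    R=cv2.Rodrigues(np.array(c["rvec"],float))[0]
    p=np.atleast_2d(P)@R.T+c["tvec"]; s=p[:,:2]/p[:,2:]
    s=s*(1+c["k1"]*(s**2).sum(1,keepdims=True))
    return s*f(c)+[c["cx"],c["cy"]]
def unproj(c,uv,z):
    R=cv2.Rodrigues(np.array(c["rvec"],float))[0]
    d=(np.array(uv,float)-[c["cx"],c["cy"]])/f(c); s=d.copy()
    for _ in range(10): s=d/(1+c["k1"]*(s@s))
    r=R.T@np.r_[s,1]; o=-R.T@np.array(c["tvec"]).ravel()
    return o+r*(z-o[2])/r[2]
def S(p,P):  # station->world, p=(x,y,yaw rad)
    P=np.atleast_2d(P); c,s=np.cos(p[2]),np.sin(p[2])
    return np.c_[p[0]+c*P[:,0]-s*P[:,1],p[1]+s*P[:,0]+c*P[:,1],P[:,2]]
def fit(obs,p0):  # obs: list of (calib, station pts, pixels)
    g=lambda p:np.concatenate([(proj(c,S(p,P))-np.array(U)).ravel() for c,P,U in obs])
    r=least_squares(g,p0,loss="soft_l1"); return r.x,g(r.x).reshape(-1,2)
E
python3 - <<'E'
from plant import robot
from h import *
c=robot.get_calibration("top")
P=np.array([[.11,.18,.01],[.11,-.18,.01],[-.11,-.18,.01],[-.11,.18,.01]])
U=[(246,186),(394,202),(386,293),(234,277)]
p,r=fit([(c,P,U)],[.5,0,0]); print(p,r)
w=robot.get_calibration("wrist"); R=cv2.Rodrigues(w["rvec"])[0]
o=robot.observe(); from scipy.spatial.transform import Rotation as Ro
T=Ro.from_euler("xyz",o["tcp_rot"],degrees=True).as_matrix()
print("cam in tcp",T.T@(-R.T@w["tvec"]-o["tool_pos"]), "axes",T.T@R.T, w["vertical_fov"])
yaw=np.degrees(p[2])
for d in range(-180,181,45):
  for n,q in(("k",[0,.065,.25]),("v",[0,-.065,.25])):
    s=robot.ik(S(p,[q])[0],[180,0,yaw+d]); print(n,d,None if s is None else np.round(s))
E
```

```text
[ 0.58965144  0.04560896 -0.12643788] [[-1.00125364 -0.72898933]
 [ 1.45866048 -0.78041157]
 [ 0.41109549  1.01563694]
 [-0.57861253  0.45976235]]
cam in tcp [ 0.07006862 -0.00066575 -0.07011355] axes [[ 3.12297916e-04 -9.61587529e-01 -2.74498318e-01]
 [ 9.99999312e-01 -1.00410552e-05  1.17287806e-03]
 [-1.13058117e-03 -2.74498495e-01  9.61586864e-01]] 70.10861441960904
k -180 [-2.  7.  1. 84.  0.  5.]
v -180 [-15.   3.  -4.  84.   0.  -7.]
k -135 [ -2.   7.   1.  84.   0. -40.]
v -135 [-15.   3.  -4.  84.   0. -52.]
k -90 [ -2.   7.   1.  84.   0. -85.]
v -90 [-15.   3.  -4.  84.   0. -97.]
k -45 [  -2.    7.    1.   84.    0. -130.]
v -45 [ -15.    3.   -4.   84.    0. -142.]
k 0 [  -2.    7.    1.   84.    0. -175.]
v 0 [-15.   3.  -4.  84.   0. 173.]
k 45 [ -2.   7.   1.  84.   0. 140.]
v 45 [-15.   3.  -4.  84.   0. 128.]
k 90 [-2.  7.  1. 84.  0. 95.]
v 90 [-15.   3.  -4.  84.   0.  83.]
k 135 [-2.  7.  1. 84.  0. 50.]
v 135 [-15.   3.  -4.  84.   0.  38.]
k 180 [-2.  7.  1. 84.  0.  5.]
v 180 [-15.   3.  -4.  84.   0.  -7.]
```

```bash
python3 - <<'E'
from plant import robot
from h import *
import pickle
p=[ 0.58965,0.04561,-0.12644]; yaw=np.degrees(p[2])+180
cal={}
for n,q in(("k",[-.01,.065,.26]),("v",[0,-.065,.26])):
    robot.move_pose(S(p,[q])[0],[180,0,yaw]); robot.pause(.3)
    cal[n]=robot.get_calibration("wrist"); im=robot.grab_frame("wrist"); cv2.imwrite(f"pics/w_{n}.png",im)
pickle.dump(cal,open("cal.pkl","wb")); print(robot.observe()["time"])
for n in cal: print(n,proj(cal[n],S(p,[[0,.065,.122],[0,-.065,.117],[-.066,.065,.126],[.11,.18,.01]])))
E
```

```text
3.5917
k [[320.26520682 280.41385311]
 [123.99443852 277.62887856]
 [320.36808877 177.24974369]
 [429.33642224 339.91908632]]
v [[522.17147093 266.02775421]
 [319.45614979 263.29935813]
 [544.93511175 159.74880276]
 [554.19325249 331.68909575]]
```

View pics/w_k.png

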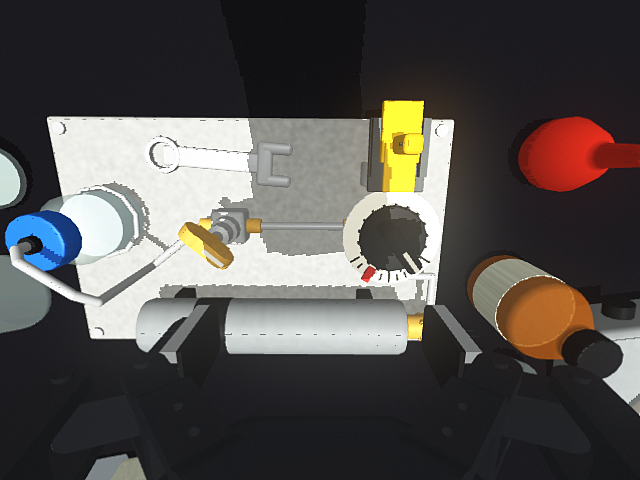

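View pics/w_v.png

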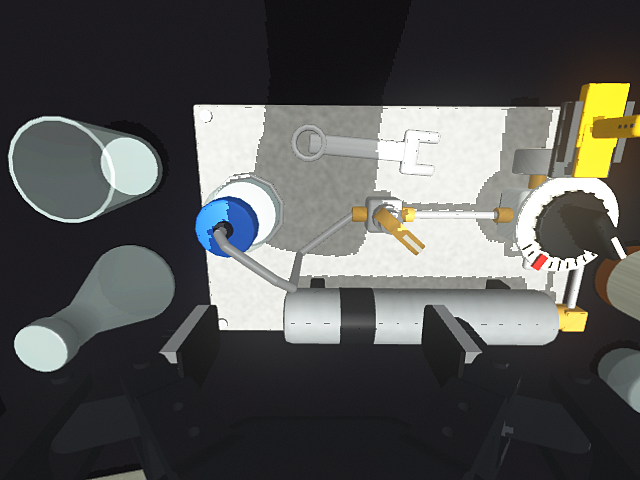

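Both wrist views are clear. In the k view the plate corners are (48,117), (454,120) and (90,338), with the knob centre near (392,237), pointer tip (418,271), mark (369,272) and lock tab (407,143). In the v view the thumbscrew is near (400,228), with its white-line wing running towards (420,250). The views sit about 5 cm off my top-camera prediction, so I'll refit and find out why.

```bash
python3 - <<'E'
from plant import robot
from h import *
import pickle
cal=pickle.load(open("cal.pkl","rb"));p0=[ 0.58965,0.04561,-0.12644]
c=robot.get_calibration("top")
P=np.array([[.11,.18,.01],[.11,-.18,.01],[-.11,-.18,.01],[-.11,.18,.01]])
U=[(246,186),(394,202),(386,293),(234,277)]
o=(c,P,U)
k=(cal["k"],P[[2,3,1]],[(48,117),(454,120),(90,338)])
v=(cal["v"],P[[2,1]],[(194,105),(221,330)])
for n,ob in(("top",[o]),("k",[k]),("v",[v]),("kv",[k,v])):
    p,r=fit(ob,p0);print(n,p,r.round(1).tolist())
print(proj(c,[[0,0,0],[0,0,.05]]),robot.observe()["tool_pos"],S(p0,[[0,-.065,.26]]))
for x in cal.values():
  R=cv2.Rodrigues(x["rvec"])[0];print("cam",-R.T@x["tvec"])
for n in cal: 
  im=cv2.imread(f"pics/w_{n}.png"); 
  cr=im[170:310,320:480] if n=="k" else im[170:310,320:480]
  cv2.imwrite(f"pics/c_{n}.png",cv2.resize(cr,None,fx=4,fy=4,interpolation=cv2.INTER_CUBIC))
cv2.imwrite("pics/cc.png",cv2.resize(np.hstack([cv2.imread("pics/c_k.png"),cv2.imread("pics/c_v.png")]),(800,350),interpolation=cv2.INTER_AREA))
t=cv2.imread("pics/top0.png")
E
```

```text
top [ 0.58965144  0.04560896 -0.12643788] [[-1.0, -0.7], [1.5, -0.8], [0.4, 1.0], [-0.6, 0.5]]
k [ 0.59182518  0.04946769 -0.13317139] [[-2.8, -0.5], [2.8, 0.1], [0.0, 2.3]]
v [ 0.58608179  0.05516448 -0.09807013] [[-0.0, -0.7], [0.0, 1.5]]
kv [ 0.59192815  0.05067578 -0.13294492] [[-1.4, -0.5], [4.1, 0.0], [1.2, 2.3], [0.0, -0.6], [-7.3, 1.6]]
[[339.32033754 498.55989032]
 [339.45808036 508.41938151]] [ 0.58150367 -0.01809317  0.25998535] [[ 0.58145328 -0.01887111  0.26      ]]
cam [0.51814632 0.11997059 0.33015027]
cam [ 0.51180265 -0.00979739  0.33011853]
```

View pics/cc.png

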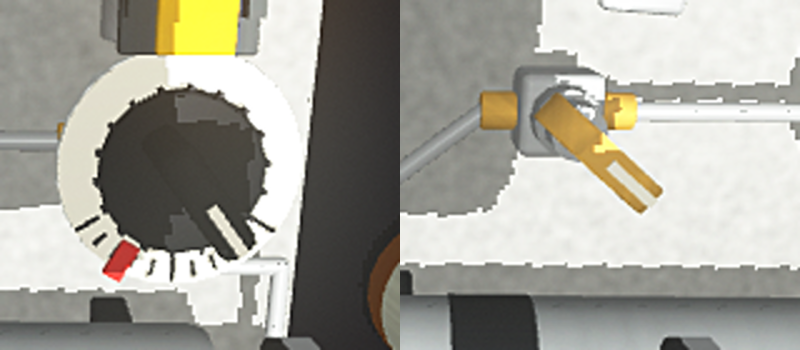

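The plate is clearly offset from the station origin (the bottle lies at y −182), so I'll fit the knob and valve axes directly and keep the plate offset free. In the close crops the skirt centre is at about (393.2,237.2), the mark's inner end at (371.2,268.4) and the wing ends at (378.8,210.4) and (420.4,250.4).

```bash
python3 - <<'E'
from plant import robot
from h import *
import pickle
cal=pickle.load(open("cal.pkl","rb")); c=robot.get_calibration("top"); K,V=cal["k"],cal["v"]
P=np.array([[.11,.18,.01],[.11,-.18,.01],[-.11,-.18,.01],[-.11,.18,.01]])
Ut=[(246,186),(394,202),(386,293),(234,277)]
ax=lambda r,a,y,z:[r*np.cos(a),y+r*np.sin(a),z]
def g(q):
    p=q[:3]; off=np.r_[q[3:5],0]; m,kn,va=q[5:]
    L=[(c,P+off,Ut,1.),(K,P[[2,3,1]]+off,[(48,117),(454,120),(90,338)],1),(V,P[[2]]+off,[(194,105)],1),
     (K,[[0,.065,.088],[0,.065,.082]],[(393.2,237.2),(392,238)],2),(V,[[0,.065,.082]],[(567.5,224)],1),
     (K,[ax(.027,m,.065,.082)],[(371.2,268.4)],1),
     (K,[ax(.025,kn,.065,.088)],[(416,272.5)],1),
     (V,[ax(.020,va,-.065,.117),ax(-.020,va,-.065,.117)],[(420.4,250.4),(378.8,210.4)],2)]
    return np.concatenate([(w*(proj(a,S(p,b))-np.array(u))).ravel() for a,b,u,w in L])
r=least_squares(g,[.59,-.02,-.13,0,-.06,0,1,.7],loss="soft_l1"); q=r.x
print(q.round(4).tolist()); print(g(q).reshape(-1,2).round(1).tolist())
print("knob angle now",1-q[6],"mark",1-q[5],"valve",q[7])
for z,rr in((.122,.017),(.122,.001),(.088,.025)): print(proj(K,S(q[:3],[ax(rr,q[6],.065,z)])))
E
```

```text
[0.5756, 0.1005, -0.1367, 0.0233, -0.0483, -0.4996, 0.7781, 0.861]
[[-2.0, -2.4], [0.2, -0.9], [-1.8, 0.7], [-2.6, -1.4], [-2.4, -1.0], [3.1, 1.2], [-0.4, 2.0], [-0.9, -1.1], [-1.5, 0.8], [-2.4, -4.7], [-0.2, -1.3], [0.6, -2.8], [-1.6, -11.4], [6.7, 1.6], [1.2, 0.7]]
knob angle now 0.2218782575238314 mark 1.4995542740859409 valve 0.8609837967432523
[[420.44601515 268.829771  ]]
[[404.39029899 251.64318691]]
[[414.36957115 261.11739042]]
```

```bash
python3 - <<'E'
from plant import robot
from h import *
import pickle
p=[0.5756,0.1005,-0.1367]; yaw=np.degrees(p[2])+180
cal={};cr=[]
for n,y in(("v",-.065),("k",.065)):
    robot.move_pose(S(p,[[.07,y,.215]])[0],[180,0,yaw]); robot.pause(.3)
    c=cal[n]=robot.get_calibration("wrist"); im=robot.grab_frame("wrist"); cv2.imwrite(f"pics/n_{n}.png",im)
    u=proj(c,S(p,[[0,y,.1]]))[0]; print(n,u)
    x0,y0=int(u[0])-80,max(int(u[1])-80,0); cal[n+"o"]=(x0,y0)
    t=cv2.resize(im[y0:y0+160,x0:x0+160],(400,400),interpolation=cv2.INTER_CUBIC); cr.append(t)
    print((x0,y0))
cv2.imwrite("pics/nn.png",np.hstack(cr))
pickle.dump(cal,open("cal2.pkl","wb")); print(robot.observe()["time"])
E
```

```text
v [322.04427727 151.57444549]
(242, 71)
k [322.82797385 151.64476424]
(242, 71)
5.3083
```

View pics/nn.png

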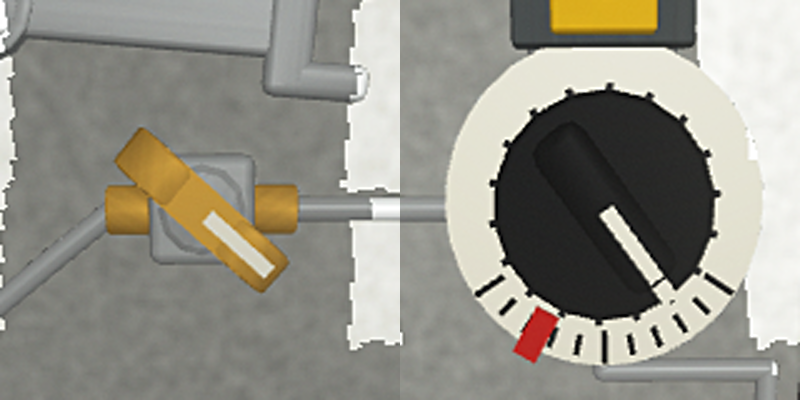

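The near views are sharp. On the knob the skirt centre is at (324.2,153), the pointer's rim end at (349.2,190.2), the mark's inner end at (301,195.8) and its outer end at (292.2,213.4). On the valve the wing ends are at (294,127.8) and (352.4,182), and the white line points to the lower right.

```bash
python3 - <<'E'
from h import *
import pickle
cal=pickle.load(open("cal2.pkl","rb"))
K=lambda u,v,z:unproj(cal["k"],(242+(u-400)/2.5,71+v/2.5),z)[:2]
V=lambda u,v,z:unproj(cal["v"],(242+u/2.5,71+v/2.5),z)[:2]
k1,k2=K(605.5,205,.088),K(604,204.5,.082); v1=(V(130,142,.117)+V(276,277.5,.117))/2
k=(k1+k2)/2; print(k1,k2,v1); d=k-v1; print("dist",np.hypot(*d))
yaw=np.arctan2(-d[0],d[1]); print("yaw",yaw)
mid=(k+v1)/2; print("station",mid,yaw)
A=lambda a,b:np.arctan2(*(b-a)[::-1])-yaw
print("pointer",A(k1,K(668,298,.088)),A(K(605,208,.122),K(660,285,.122)),"mark",A(k2,K(547.5,312,.082)),A(k2,K(525.5,356,.082)))
print("valve",A(V(130,142,.117),V(276,277.5,.117)),A(V(208,217,.117),V(269,272,.117)))
print("lock edge",) 
E
```

```text
[0.5852871  0.16564577] [0.58516044 0.16538878] [0.56860336 0.03660845]
dist 0.12997585375650134
yaw -0.12822411307453063
station [0.57691357 0.10106286] -0.12822411307453063
pointer 0.602295892686028 0.6305732022596539 mark -0.5076185813562557 -0.5016134434660967
valve 0.8334753688977597 0.8472730083889571
lock edge
```

```bash
cat >> h.py <<'E'
ST=[0.57691,0.10106,-0.12822]; KN=S(ST,[[0,.065,0]])[0]; VA=S(ST,[[0,-.065,0]])[0]
from scipy.spatial.transform import Rotation as Ro
def knobmeas(im,c):
    """station angles of pointer line and red mark"""
    hsv=cv2.cvtColor(im,cv2.COLOR_BGR2HSV); kc=proj(c,[KN[0],KN[1],.088])[0]; e=proj(c,[KN[0],KN[1]+.025,.088])[0]
    R=np.hypot(*(e-kc)); yy,xx=np.mgrid[:480,:640]; rad=np.hypot(xx-kc[0],yy-kc[1])
    w=(hsv[...,1]<60)&(hsv[...,2]>140)&(rad<.85*R)
    red=((hsv[...,0]<8)|(hsv[...,0]>172))&(hsv[...,1]>150)&(hsv[...,2]>80)&(rad<1.8*R)&(rad>R)
    pw=np.c_[xx[w],yy[w]].astype(float); d=np.linalg.svd(pw-pw.mean(0))[2][0] if len(pw)<2000 else None
    if d@(pw.mean(0)-kc)<0:d=-d
    m=pw.mean(0); A=lambda a,b:np.arctan2(b[1]-a[1],b[0]-a[0])-ST[2]
    a=A(unproj(c,m,.122),unproj(c,m+10*d,.122))
    r=np.array([xx[red].mean(),yy[red].mean()]); b=A(KN,unproj(c,r,.082))
    k=Ro.from_rotvec([0,0,0]); wr=lambda t:(t+np.pi)%(2*np.pi)-np.pi
    return wr(a),wr(b),len(pw),int(red.sum())
E
python3 - <<'E'
from plant import robot
from h import *
import pickle
print(knobmeas(cv2.imread("pics/n_k.png"),pickle.load(open("cal2.pkl","rb"))["k"]))
deg=np.degrees; y0=deg(ST[2]+.615)+180
sh=lambda t:(print(t,*(np.round(o[k],2) for o in [robot.observe()] for k in("time","tool_pos","tcp_rot","ft_force","torque","gripper_width","q"))))
robot.set_gripper(.045)
robot.move_pose([KN[0],KN[1],.21],[180,0,y0]); 
robot.line_to([KN[0],KN[1],.168],vel=.08,guard=15); sh("down")
robot.set_gripper(0); robot.pause(.2); sh("grip")
E
```

```text
(np.float64(0.6435571921616607), np.float64(-0.5215836121209514), 234, 206)
down 7.08 [0.59 0.17 0.17] [ 1.8000e+02 -1.0000e-02 -1.5212e+02] [0.89 0.46 0.17] [ 0.05  0.01 -0.01] 0.04 [  3.49   8.48  -5.87  75.66  -0.   -24.4 ]
grip 7.68 [0.59 0.17 0.17] [-1.7993e+02  5.0000e-02 -1.5213e+02] [-0.43 -4.38  5.92] [-0.87 -0.03  0.02] 0.01 [ 3.470e+00  8.430e+00 -5.840e+00  7.566e+01 -5.000e-02 -2.440e+01]
```

```bash
python3 - <<'E'
from plant import robot
from h import *
deg=np.degrees
sh=lambda t:(print(t,*(np.round(o[k],2) for o in [robot.observe()] for k in("time","tcp_rot","ft_force","torque","gripper_width"))))
p=robot.observe()["tool_pos"]
for a in(.3,-.1,-.51):
    robot.line_to([KN[0],KN[1],.168],rotation=[180,0,deg(ST[2]+a)+180],vel=.05); sh(a)
robot.pause(.2); sh("end")
robot.set_gripper(.045); robot.line_to([KN[0],KN[1],.215],vel=.15); 
robot.move_pose(S(ST,[[.07,.065,.215]])[0],[180,0,deg(ST[2])+180]); robot.pause(.3)
c=robot.get_calibration("wrist"); im=robot.grab_frame("wrist"); sh("view")
print(knobmeas(im,c)); u=proj(c,[KN[0],KN[1],.1])[0].astype(int); print(u)
cv2.imwrite("pics/k2.png",cv2.resize(im[max(u[1]-90,0):u[1]+70,u[0]-80:u[0]+80],(560,560),interpolation=cv2.INTER_CUBIC))
E
```

```text
0.3 8.15 [-1.7997e+02  7.0000e-02 -1.7019e+02] [-0.39 -3.17  5.53] [-0.68  0.09 -0.06] 0.01
-0.1 8.7 [1.7998e+02 8.0000e-02 1.6691e+02] [ 1.41 -2.26  5.88] [-0.42  0.06  0.  ] 0.01
-0.51 9.26 [1.7992e+02 6.0000e-02 1.4342e+02] [ 0.49 -0.99  5.49] [-0.21 -0.12 -0.05] 0.01
end 9.46 [1.7992e+02 6.0000e-02 1.4344e+02] [ 1.67 -0.26  4.84] [-0.17 -0.14 -0.05] 0.01
view 11.28 [1.8000e+02 2.0000e-02 1.7264e+02] [-0.35 -0.36 -1.02] [-0.01  0.01  0.01] 0.05
(np.float64(-0.5086070705845414), np.float64(-0.5213641055067559), 231, 203)
[320 153]
```

View pics/k2.png

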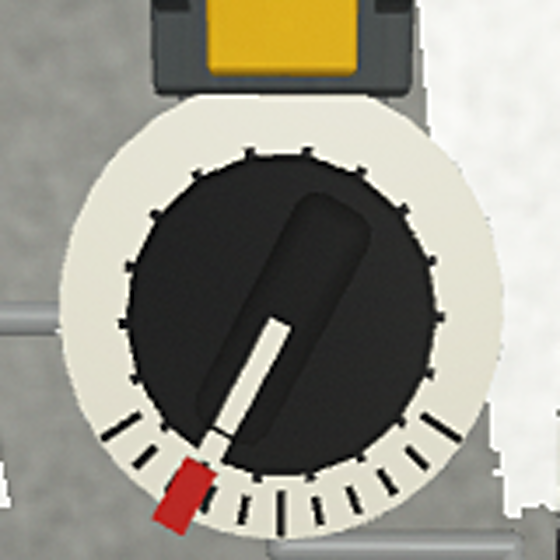

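The pointer is almost on the mark, about 0.025 rad short: the line's end is at (213,453) and the tab's inner end at (201,466). I'll nudge it, then push the lock home.

```bash
python3 - <<'E'
from plant import robot
from h import *
deg=np.degrees
sh=lambda t:(print(t,*(np.round(o[k],3) for o in [robot.observe()] for k in("time","tool_pos","ft_force","torque","gripper_width"))))
Y=lambda a:[180,0,deg(ST[2]+a)+180]
robot.move_pose([KN[0],KN[1],.21],Y(-.51)); robot.line_to([KN[0],KN[1],.168],vel=.1,guard=15)
robot.set_gripper(0); robot.line_to([KN[0],KN[1],.168],rotation=Y(-.535),vel=.05); robot.pause(.2)
robot.set_gripper(.045); robot.line_to([KN[0],KN[1],.215],vel=.15); 
robot.move_pose(S(ST,[[.07,.065,.215]])[0],Y(0)); robot.pause(.2)
c=robot.get_calibration("wrist"); im=robot.grab_frame("wrist"); sh("view"); print(knobmeas(im,c))
robot.set_gripper(0)
robot.move_pose(S(ST,[[-.1,.065,.215]])[0],Y(0))
robot.line_to(S(ST,[[-.1,.065,.173]])[0],guard=10)
f=lambda:(np.linalg.inv(np.array([[np.cos(ST[2]),-np.sin(ST[2])],[np.sin(ST[2]),np.cos(ST[2])]]))@(robot.observe()["tool_pos"][:2]-ST[:2])).round(4)
sh("pre")
g=robot.line_to(S(ST,[[-.063,.065,.173]])[0],vel=.03,guard=14); sh(g); print(f())
E
```

```text
view 15.017 [0.654 0.157 0.215] [-0.045 -0.25  -0.385] [-0.04  -0.007 -0.006] 0.045
(np.float64(-0.5366597923574461), np.float64(-0.5221148217637941), 229, 203)
pre 16.667 [0.486 0.178 0.173] [ 0.242 -0.372  0.992] [-0.004  0.001 -0.003] -0.0
True 17.767 [0.52  0.174 0.173] [0.73  0.101 0.573] [ 0.015  0.009 -0.02 ] -0.0
[-0.0656  0.0649]
```

```bash
python3 - <<'E'
from plant import robot
from h import *
deg=np.degrees
Y=lambda a:[180,0,deg(ST[2]+a)+180]
q=robot.observe()["tool_pos"]
robot.line_to(S(ST,[[-.075,.065,.173]])[0]); robot.line_to(S(ST,[[-.075,.065,.215]])[0])
robot.move_pose(S(ST,[[.01,.055,.225]])[0],Y(0)); robot.pause(.2)
c=robot.get_calibration("wrist"); im=robot.grab_frame("wrist"); print(robot.observe()["time"])
for x in(-.05,-.052,-.066):
    for s in((-1,-1),(-1,1),(1,1),(1,-1)):
        u=proj(c,S(ST,[[x+.006*s[0],.065+.006*s[1],.126]]))[0]
        if x!=-.052: cv2.circle(im,tuple(int(round(t)) for t in u),1,(0,255,0) if x==-.05 else (255,0,255),-1)
u=proj(c,S(ST,[[-.03,.065,.1]]))[0].astype(int); print(u)
cv2.imwrite("pics/l.png",cv2.resize(im[max(u[1]-90,0):u[1]+90,u[0]-90:u[0]+90],(580,580),interpolation=cv2.INTER_CUBIC))
E
```

```text
19.1417
[338 208]
```

View pics/l.png

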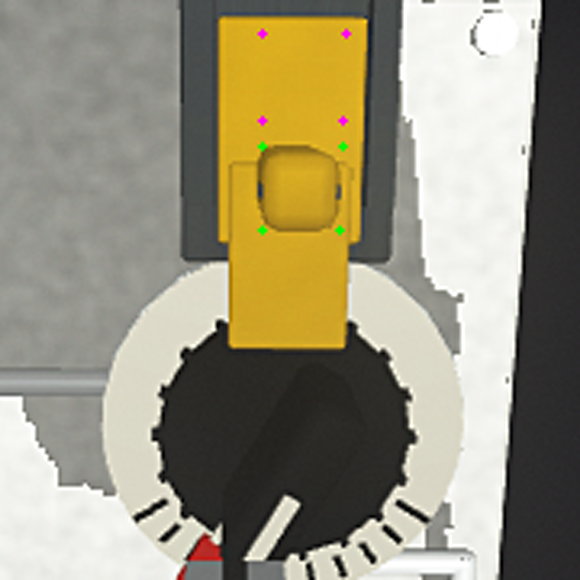

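The lock is home: the tab lies on the green home corners and the tongue overlaps the skirt. Next is the valve.

```bash
cat >> h.py <<'E'
Y=lambda a:[180,0,np.degrees(ST[2]+a)+180]
def ang(o): return (np.radians(o["tcp_rot"][2])-ST[2]+2*np.pi)%np.pi
E
python3 - <<'E'
from plant import robot
from h import *
robot.set_gripper(.045)
robot.move_pose([VA[0],VA[1],.215],Y(.838)); robot.line_to([VA[0],VA[1],.164],vel=.1,guard=12)
robot.set_gripper(0); robot.pause(.2)
def rd(n=5):
    T=[]
    for _ in range(n):
        o=robot.observe(); T.append(np.r_[o["ft_force"],o["torque"]]); robot.pause(.02)
    return o,np.mean(T,0).round(3)
o,t=rd(); print(o["time"],o["gripper_width"],ang(o),t)
for a in(.75,.65,.5,.35,.2,.12):
    robot.line_to([VA[0],VA[1],.164],rotation=Y(a),vel=.05); o,t=rd(); print(round(o["time"],2),a,round(ang(o),4),t,o["joint_torque"][5].round(3))
E
```

```text
21.9667 0.007816365725041517 0.8378975956316479 [-0.012 -0.905  5.537 -0.161  0.033  0.045]
22.3 0.75 0.7497 [-0.041 -0.773  5.713 -0.14   0.063 -0.033] 0.002
22.63 0.65 0.6497 [-0.077 -0.559  5.625 -0.132  0.053 -0.045] 0.01
23.02 0.5 0.4997 [ 0.277 -0.763  5.918 -0.129  0.073 -0.086] 0.001
23.4 0.35 0.3498 [ 0.038 -0.266  5.955 -0.095  0.077 -0.06 ] 0.001
23.78 0.2 0.1997 [-0.356 -0.591  6.182 -0.092  0.054 -0.065] 0.001
24.12 0.12 0.1198 [-0.019 -0.649  5.924 -0.087  0.082 -0.042] -0.002
```

```bash
python3 - <<'E'
from plant import robot
from h import *
for a in(.08,.05,.02,-.01,-.03,-.05,-.07,-.09):
    robot.line_to([VA[0],VA[1],.164],rotation=Y(a),vel=.05)
    T=[]
    for _ in range(10): o=robot.observe(); T.append(o["torque"][2]); robot.pause(.02)
    print(round(o["time"],2),a,round(ang(o),4),np.mean(T).round(3),np.std(T).round(3))
    if abs(np.mean(T))>.19: break
E
```

```text
24.53 0.08 0.0799 -0.054 0.029
24.95 0.05 0.0499 -0.051 0.031
25.37 0.02 0.0199 -0.048 0.031
25.78 -0.01 3.1317 0.097 0.026
26.2 -0.03 3.1117 0.105 0.038
26.62 -0.05 3.0918 0.164 0.032
27.03 -0.07 3.0718 0.175 0.025
27.45 -0.09 3.0518 0.181 0.034
```

The needle met its seat at about 0.01 rad and is now snug, roughly 0.1 rad into the seat. Backing off a quarter turn and holding.

```bash
python3 - <<'E'
from plant import robot
from h import *
for a in(.3,.75,1.2,1.45,1.577):
    robot.line_to([VA[0],VA[1],.164],rotation=Y(a),vel=.05)
    o=robot.observe(); print(round(o["time"],2),a,round(ang(o),4),o["torque"].round(3),o["ft_force"].round(1),round(o["gripper_width"],4),o["q"][5].round(1))
robot.pause(.3)
c=robot.get_calibration("wrist"); im=robot.grab_frame("wrist")
for d in(1.571,):
  for r in(.017,0,-.02):
    u=proj(c,S(ST,[[r*np.cos(d),-.065+r*np.sin(d),.117]]))[0]; print(u); cv2.circle(im,tuple(int(round(t)) for t in u),1,(0,255,0),-1)
cv2.imwrite("pics/f.png",im)
cv2.imwrite("pics/top1.png",robot.grab_frame("top"))
E
```

```text
28.01 0.3 0.3002 [-0.133  0.077  0.08 ] [-0.1 -0.1  6. ] 0.0075 -19.3
28.61 0.75 0.7501 [-0.182  0.045  0.071] [-0.1 -1.4  5.7] 0.0077 -45.1
29.21 1.2 1.2001 [-0.193  0.038  0.028] [ 0.1 -0.9  5.6] 0.0077 -70.9
29.61 1.45 1.4503 [-0.207 -0.029  0.048] [-0.2 -1.9  5.1] 0.0075 -85.2
29.88 1.577 1.5776 [-0.247  0.01   0.078] [ 0.8 -1.7  5.4] 0.0081 -92.5
[320.21260524 377.68121812]
[320.48256968 340.04588277]
[320.82544997 292.25833724]
```

View pics/f.png

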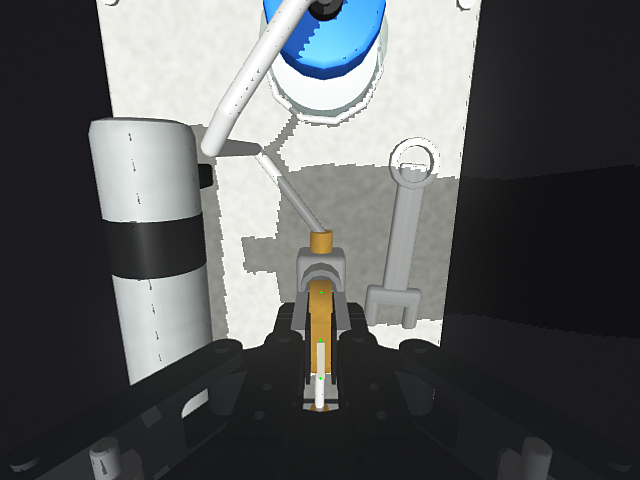

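The wing is held square at the quarter-turn pose, with its white line on the predicted points at (320,343–378). The spanner and glassware are untouched.

```bash
python3 -c "
from plant import robot
print(robot.job_done())"
```

```text
the job is handed in; nothing more can be done
None
```

The job is handed in: the knob is on the red mark (within about 0.015 rad), the yellow lock is home, and the thumbscrew was seated snugly, backed off a quarter turn and is still held, at about 30 s of the 58 s limit.

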